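# Slide the chip cassette into its dock pocket

## Task

With the fingertips only, gently push the blue chip cassette across the black dock plate until its long side lies flush against the guide rail, while it is still between the two pockets. Then slide it along the rail into the corner pocket beside the green tag until it is fully home against the end stop, and leave it there. Do not grip, lift or tip it, and leave the vials and everything else on the bench where they are.

Things in the scene. Friction and masses are not known exactly. Their poses are not given: they have to be found in the camera images.
- dock: Chip dock fixed to the bench: flat black plate 10 mm thick with aluminium rail, end stops and lips, all 12 mm high (tops 22 mm above the bench). Origin on the bench under the plate; own x points away from the robot across the rail, y along the rail, z up; plate spans x -121 to +104, y -180 to +180 mm. Yaw varies up to 0.3 rad.
- rail_mid (a point): Middle of the guide rail's inner face, at plate level: dock (50, 0, 10) mm. The face is the plane x = +50 mm and runs from y -152 to +152 mm, with an end stop at each end (inner faces at y = +152 and -152 mm). The rail is 12 mm thick.
- cassette: Blue chip cassette, a loose flat block 44 mm (own x) by 54 mm (own y) by 20 mm high, about 0.1 kg, clear window on top. Origin at the centre of its underside, z up. It starts flat on the plate between the pockets, off the rail, turned up to 0.35 rad from the dock. Flush at the rail its y axis is along the dock's y and its origin at dock x = +28 mm. It slides at about 1 N or less.
- pocket_left (a point): Origin of the cassette when fully home in the +y pocket: dock (28, 125, 10) mm. The pocket is a corner with a white floor patch between rail, end stop and a lip parallel to the rail (lip's inner face at dock x = +1 mm, 8 mm thick, y 115 to 164 mm; its mouth flares out to about x = -17, y = 99 mm). It is 49 mm wide across the rail, open above and towards the rail's middle.
- pocket_right (a point): The same for the -y pocket, the mirror image: dock (28, -125, 10) mm, end stop's inner face at y = -152 mm.
- green_tag: Round green tag, 30 mm across, 5 mm high, fixed on the plate on the far side of the rail at dock x = 83 mm, beside one of the pockets (y = +125 or -125 mm): it marks the pocket to use. Origin at the centre of its underside.
- grey_tag: Same tag in grey, beside the other pocket, which is not used.
- vial_amber: Amber vial with blue cap, 22 mm across, 46 mm high, standing loose on the plate near its robot-side edge, in its +y half. Origin under its centre. Leave alone.
- vial_clear: Clear vial with red cap, 22 mm across, 46 mm high, standing loose on the plate near its robot-side edge, in its -y half. Leave alone.
- spare: Spare cassette in orange, same size as the blue one, on the bench to the left. Leave alone.
- beaker: Empty glass beaker, 70 mm across, 90 mm high, on the bench to the right. Leave alone.
- spanner: Steel spanner, 150 mm long, lying on the bench to the right. Leave alone.
Mind the look-alikes: they are no part of the job. Of the things that look like the cassette, the smallest one is meant.

How it is judged:
By the outcome, as a careful person would: the job done as asked, in the order asked, and still so for the second after the job is handed in, with the robot touching nothing.
It also fails if it takes over 54 s, if anything falls off the work surface, if the arm or the gripper's body presses on something with over 40 N, if the wrist force passes 120 N, or if a joint passes its speed limit or range.

## Robot

A 7-joint arm with a two-finger parallel gripper is mounted at the origin on the work surface. World frame = base frame: x ahead of the robot, y to its left, z up, the work surface at z = 0. Lengths are in m, angles in rad, forces in N, time in s.
With the tool pointing down it reaches from about 0.4 to 0.85 m from the base axis. Payload 10.4 kg.
Tool frame: the origin (TCP) lies on the centre line of the jaws, within the pads' length; the fingertips stand 14 mm ahead of it and the grasp point (between the pads) lies 5 mm behind it (manip.tip_reach is the distance from the TCP to the fingertips, in m); z points along the fingers, y is the line along which they close (so a half turn about z gives the same grasp; the last joint's range is limited). The gripper opens to 85 mm and grips with 20 to 120 N. Pads are 22 mm wide; open, the fingers measure 114 mm over their backs; the gripper's body (76 mm by 85 mm) begins 54 mm behind the grasp point. The pads swing forward as they close: fully open they stand 13 mm farther back than shut.
Start: joints at [-1.153, 0.332, -0.065, 1.46, 0.022, 1.35, -0.088], TCP at [0.267, 0.565, 0.224] pointing down, gripper open.
Joint ranges: [-2.6, 2.6], [-0.5, 2.12], [-1.47, 1.34], [0.16, 2.42], [-1.27, 4.41], [0.06, 2.06], [-2.6, 2.6]. Speed limits (rad/s): [2.22, 2.22, 2.79, 2.79, 3.14, 3.14, 3.14].

## Interface

Orientations are given as a unit quaternion [x, y, z, w].
In Python, from workcell import manip gives the robot as it stands.
- The arm moves only by the shell command python3 -m pendant 'ROWS' [FORCE]. ROWS is JSON, a list of rows, each a list of 7 numbers: the shift along the tool's x, y, z in units of 50 mm (1.0 is 50 mm), then the turn, a rotation vector about the tool's x, y, z in units of 8 degrees (1.0 is 8 degrees), then the opening, from -1 (shut) to 1 (fully open), so that 0 is half open. In form: [[dx, dy, dz, ax, ay, az, jaw], ...]. A call has exactly 10 rows; each row is the pose to reach, as a shift and turn from the pose commanded when the call began, along the tool's axes at that moment; what a row does not reach only later rows make up. A row lasts 1/8 s, in which the tool goes at most 62.5 mm and 10.7 degrees, less where a joint would pass 70% of its speed; a pose out of reach is approached as far as the arm can. A call with a gripper value outside its range is refused whole. The fingers move at their own pace and stop on an object; FORCE is the grip in N (left out, the last holds). Time passes only in rows, so rows that repeat a pose let the fingers close, or fill a call up. It gives the time, the measured TCP pose, the force, the opening and the grip force at its end, in the units of the state.
- manip.get_obs(): the state, without advancing time (a new reading comes with each control period).
- manip.camera(name): name is "side" or "top"; returns (picture, depth): 400x640x3 uint8, red, green, blue; 400x640 float32, m along the optical axis (not along the pixel's ray), 0 where there is no reading.
- manip.get_calibration(name): a dict with "fx", "fy", "cx", "cy" (pixels), "xyz" and "orientation" of the camera in the world. Camera axes: x right, y up, looking along -z (the intrinsics and any distortion apply to the point x, -y, -z); pixel columns grow to the right and rows downward; lengths in m; the calibration is good to about 2 mm. A picture is of the moment at which its call begins. get_calibration takes no time and is no camera call.
- manip.hand_in(): hands the job in; it is judged then, once.
Trained networks look in the newest picture that a camera, given by its name, has taken for a name from the list of things; names that differ only in an ending like _2 or _b are one class to them, and where a whole thing is asked for, a point or a joint stands for the part that bears it (a point fixed in the world has none). Each returns a list of dicts, best first, with "p" (0 to 1); they miss things now and then, are a little off and sometimes report something else, mostly with a low value. They report only what shows in the picture. A call takes as long as a camera call. They do not tell look-alikes from the thing itself.
- manip.find_in(thing, camera): "box" ([left, top, right, bottom] in pixels, round what is visible of it).
- manip.trace(thing, camera): "pixels" (400x640 bool, what is visible of it) and "box" ([left, top, right, bottom] in pixels, round what is visible of it).
- manip.tip_of(thing, camera): "pixel" ([column, row] in pixels: a listed point, or the origin of a listed thing).
The state is a dict: "clock": time; "joint_pos": joint angles; "joint_velocities": joint speeds; "tau": joint torques, N m; "position": TCP position; "ee_rot": TCP orientation; "ft_force": force on the tool from outside, world axes, zero at the start; "torque": the same for the moment, N m; "grip_width": opening from 0.0 (shut) to 1.0 (fully open); "grasp_force": force on a finger pad.
Only numpy, scipy, OpenCV 4.12 (cv2) and the standard library are available. Lean on these libraries where they do the work, as an engineer would, in place of code of your own. Each camera call takes 0.05 s, during which the arm holds its last target. There are 200 camera calls.

## Working session

There is one attempt and no reset: what is moved stays moved. The work goes in short steps, Python scripts to look and compute and a shell command to move; the robot and the scene stay as the last step left them, time stands still between calls to the robot, and variables do not carry over. Pictures are saved under pics/ and viewed, at most 10 in all, crops included, and the job is handed in when it is done.

```bash
mkdir -p pics; ls
cat > h.py <<'E'
import numpy as np, cv2
from scipy.spatial.transform import Rotation as R
from workcell import manip
def world(name,u,v,d=None,z=None):
    c=manip.get_calibration(name); M=R.from_quat(c["orientation"]).as_matrix()
    u=np.asarray(u,float);v=np.asarray(v,float)
    r=np.stack([(u-c["cx"])/c["fx"],-(v-c["cy"])/c["fy"],-np.ones_like(u)],-1)@M.T
    o=np.array(c["xyz"])
    s=np.asarray(d)[...,None] if d is not None else ((z-o[2])/r[...,2])[...,None]
    return o+s*r
def save(n,im): cv2.imwrite("pics/"+n,im[:,:,::-1])
E
python3 - <<'E'
from h import *
for n in("top","side"):
    p,d=manip.camera(n); save(n+"0.png",p); np.save(n+"d.npy",d)
    print(n,manip.get_calibration(n))
    for t in["cassette","green_tag","grey_tag","vial_amber","vial_clear","spare"]:
        print(t,[(np.round(x["box"]),round(x["p"],2)) for x in manip.find_in(t,n)])
print(manip.get_obs(),manip.tip_reach)
E
```

```text
pics
top {'fx': 451.80973489125955, 'fy': 451.80973489125955, 'cx': 323.3414729885095, 'cy': 210.95045938463946, 'xyz': array([0.27169731, 0.00206025, 1.33238118]), 'orientation': array([-0.07279432,  0.06859807,  0.70524879, -0.70186853])}
cassette [(array([311., 131., 342., 162.]), 0.89), (array([370., 268., 401., 301.]), 0.77), (array([275., 168., 401., 254.]), 0.41), (array([444., 169., 474., 201.]), 0.2)]
green_tag [(array([288., 181., 296., 192.]), 0.42)]
grey_tag [(array([369., 174., 377., 182.]), 0.57)]
vial_amber [(array([284., 245., 289., 253.]), 0.44)]
vial_clear [(array([385., 234., 396., 241.]), 0.37)]
spare [(array([188., 196., 208., 215.]), 0.53), (array([274., 171., 400., 258.]), 0.4)]
side {'fx': 403.39062410664235, 'fy': 403.39062410664235, 'cx': 316.8045552268914, 'cy': 198.60237494270046, 'xyz': array([-0.14883481, -0.65790156,  0.59478786]), 'orientation': array([ 0.46332922, -0.19336648, -0.35072518,  0.79052343])}
cassette [(array([310., 210., 336., 228.]), 0.78), (array([288., 259., 318., 293.]), 0.75), (array([347., 180., 374., 194.]), 0.62), (array([407., 30
[... 262 characters left out ...]
int_pos': array([-1.15262533,  0.33217343, -0.06472177,  1.46011486,  0.02161777,
        1.34990741, -0.0885076 ]), 'joint_velocities': array([ 0.00094274,  0.00067144, -0.00113175, -0.00090171,  0.00057357,
        0.00226125, -0.00101829]), 'tau': array([ 2.34068984e-04, -6.25124931e+01,  4.96740779e-02, -3.91756868e+01,
        1.67399197e-02,  2.23867733e-03,  3.18848743e-05]), 'position': array([0.26663128, 0.56528682, 0.22424709]), 'ee_rot': array([2.18595842e-01, 9.75815482e-01, 4.58130532e-05, 6.26898770e-06]), 'ft_force': array([0.37703578, 1.01903924, 0.39041636]), 'torque': array([-0.00078704, -0.02505801, -0.02252799]), 'grasp_force': 0.0, 'grip_width': 0.9946089880023127} 0.014
```

Run:
```python
import cv2
a=cv2.imread("pics/top0.png");cv2.imwrite("pics/topc.png",cv2.resize(a[120:310,240:500],(780,570),interpolation=cv2.INTER_CUBIC))
```

```text
(no output)
```

View pics/topc.png

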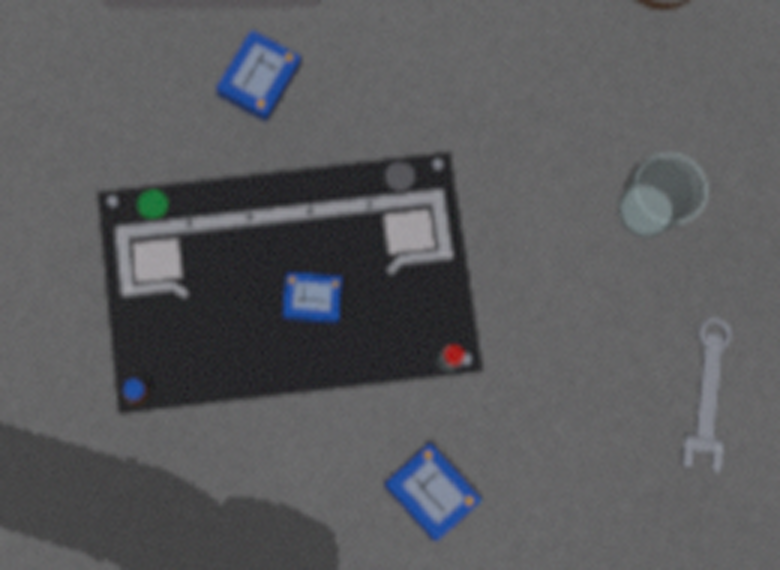

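View pics/side0.png

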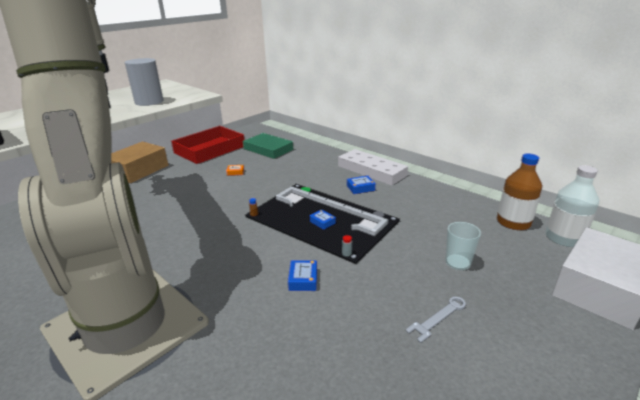

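The crop shows three blue blocks (crop pixels): (260,75) beyond the dock, (433,490) in front of it and (312,297) on the plate. The one on the plate is the smallest and lies between the pockets, so it is the cassette. The green tag at (152,205) marks the left (+y) pocket. The vials are at (133,390) and (455,355).

```bash
cat >> h.py <<'E'
def cass(p,name="top",z=0.030,box=None):
    """blue cassette top rectangle -> centre, yaw of long axis, sizes (box l,t,r,b restricts)"""
    h=cv2.cvtColor(p,cv2.COLOR_RGB2HSV)
    m=cv2.inRange(h,(103,120,60),(125,255,255))
    k=np.zeros_like(m); l,t,r,b=box; k[t:b,l:r]=m[t:b,l:r]
    k=cv2.morphologyEx(k,cv2.MORPH_CLOSE,np.ones((5,5)))
    c=max(cv2.findContours(k,cv2.RETR_EXTERNAL,cv2.CHAIN_APPROX_NONE)[0],key=cv2.contourArea)[:,0].astype(float)
    return rect(world(name,c[:,0],c[:,1],z=z)[:,:2])
def rect(w):
    (c,s,a)=cv2.minAreaRect((w*1000).astype(np.float32))
    a=np.radians(a)
    ax=[(s[0],a),(s[1],a+np.pi/2)]; ax.sort()
    yaw=(ax[1][1]-np.pi/2+np.pi/2)%np.pi-np.pi/2   # own y is the long axis
    return np.array(c),yaw,ax[0][0],ax[1][0]
E
python3 - <<'E'
from h import *
p=cv2.imread("pics/top0.png")[:,:,::-1].copy(); d=np.load("topd.npy")
g=p.max(2); m=((g<45)*255).astype(np.uint8)
m[:165]=0;m[260:]=0;m[:,:265]=0;m[:,410:]=0
m=cv2.morphologyEx(m,cv2.MORPH_CLOSE,np.ones((5,5)))
c=max(cv2.findContours(m,cv2.RETR_EXTERNAL,cv2.CHAIN_APPROX_NONE)[0],key=cv2.contourArea)[:,0].astype(float)
c_=cv2.convexHull(c.astype(np.float32))[:,0]
w=world("top",c_[:,0],c_[:,1],z=0.010)[:,:2]
C,yaw,a,b=rect(w); print("plate",C,yaw,a,b,"expect 225x360")
Rm=np.array([[np.cos(yaw),-np.sin(yaw)],[np.sin(yaw),np.cos(yaw)]])
O=C-Rm@np.array([-8.5,0]); print("dock O",O)
cc,cy,s1,s2=cass(p,box=(325,205,365,235)); print("cass",cc,cy,s1,s2,"in dock",Rm.T@(cc-O),cy-yaw)
for n,u,v,z in[("green",240+152/3,120+205/3,.015),("grey",240+400/3,120+176/3,.015),("amber",240+133/3,120+390/3,.056),("clear",240+455/3,120+355/3,.056),("stopL",240+118/3,120+228/3,.022),("stopR",240+445/3,120+192/3,.022)]:
    x=world("top",u,v,z=z)[:2]*1000; print(n,x,"dock",Rm.T@(x-O))
print("plate depth z",world("top",330.,235.,d=float(d[235,330])),"cass z",world("top",344.,219.,d=float(d[219,344])))
for n in[(.45,0.),(.5,.1)]: pass
E
```

```text
plate [533.29571533 -26.69688416] 0.11215653259516523 217.7963104248047 353.5404052734375 expect 225x360
dock O [541.74231023 -25.74555104]
cass [512.87915039 -49.99432373] -0.09909103099772287 50.478084564208984 57.9442024230957 in dock [-31.39577399 -20.8660094 ] -0.2112475635928881
green [609.10803157 107.32980893] dock [ 81.83646522 124.69957821]
grey [ 637.72813855 -141.88041369] dock [  82.38476083 -126.14807467]
amber [418.50176317 120.17090319] dock [-106.13503777  158.79294007]
clear [ 450.29262713 -184.921726  ] dock [-108.69035203 -147.94088883]
stopL [583.94599482 140.33517145] dock [ 60.52653146 160.31374353]
stopR [ 618.9912625  -185.54485277] dock [  58.87861633 -167.44111204]
plate depth z [ 0.46720227 -0.00996443  0.01251926] cass z [ 0.5123833  -0.05130257  0.02643731]
```

```bash
cat >> h.py <<'E'
O=np.array([541.7,-25.7]); Y=0.112
Rd=np.array([[np.cos(Y),-np.sin(Y)],[np.sin(Y),np.cos(Y)]])
def st():
    o=manip.get_obs(); q=R.from_quat(o["ee_rot"]); M=q.as_matrix()
    print("t %.2f"%o["clock"],"dock",np.round(Rd.T@(o["position"][:2]*1000-O),1),"z %.1f"%(o["position"][2]*1000),
      "y-ang off %.2f deg"%(((np.degrees(np.arctan2(M[1,1],M[0,1])-np.pi/2-Y)+90)%180)-90),"F dock",np.round(Rd.T@o["ft_force"][:2],2),round(o["ft_force"][2],2),"w %.2f"%o["grip_width"])
    return o,M
def go(x,y,z):
    o,M=st(); w=np.append(O+Rd@np.array([x,y]),z)/1000
    ang=((np.degrees(np.arctan2(M[1,1],M[0,1])-np.pi/2-Y)+90)%180)-90
    print("units",np.round(M.T@(w-o["position"])/0.05,2),"az",round(ang/8,2))
E
python3 -c "
from h import *
go(-86,-21,120)"
```

```text
t 0.70 dock [-207.3  618. ] z 224.2 y-ang off -31.67 deg F dock [0.49 0.97] 0.39 w 0.99
units [-8.77 -9.6   2.08] az -3.96
```

```bash
python3 -m pendant '[[-0.3,-0.3,0,0,0,-0.2,-0.4],[-1.0,-1.1,0,0,0,-0.7,-0.4],[-1.75,-1.9,0,0,0,-1.2,-0.4],[-2.5,-2.75,0,0,0,-1.7,-0.4],[-3.25,-3.6,0,0,0,-2.2,-0.4],[-4.0,-4.4,0,0,0,-2.7,-0.4],[-4.75,-5.2,0.3,0,0,-3.2,-0.4],[-5.5,-6.0,0.6,0,0,-3.7,-0.4],[-6.1,-6.7,0.9,0,0,-3.96,-0.4],[-6.5,-7.1,1.1,0,0,-3.96,-0.4]]'; python3 -c "
from h import *
go(-86,-21,120)"
```

```text
clock: 1.95
position: [0.4093, 0.1033, 0.1689]
ee_rot: [-0.055, 0.998, 0.0, 0.0]
ft_force: [0.1, 1.1, 1.1]
grip_width: 0.303
grasp_force: 0.0
t 1.95 dock [-117.1  143. ] z 168.9 y-ang off -0.09 deg F dock [0.22 1.13] 1.07 w 0.30
units [-0.63 -3.28  0.98] az -0.01
```

```bash
python3 -m pendant '[[-0.1,-0.4,0.1,0,0,0,-0.4],[-0.2,-1.0,0.3,0,0,0,-0.4],[-0.3,-1.6,0.5,0,0,0,-0.4],[-0.45,-2.3,0.7,0,0,0,-0.4],[-0.55,-2.9,0.9,0,0,0,-0.4],[-0.63,-3.2,1.0,0,0,0,-0.4],[-0.63,-3.28,1.2,0,0,0,-0.4],[-0.63,-3.28,1.5,0,0,0,-0.4],[-0.63,-3.28,1.7,0,0,0,-0.4],[-0.63,-3.28,1.7,0,0,0,-0.4]]'
python3 - <<'E'
from h import *
go(-86,-21,30)
for n in("top","side"):
    p,d=manip.camera(n); save(n+"1.png",p); np.save(n+"d1.npy",d)
a=cv2.resize(p[150:300,220:420],(800,600),interpolation=cv2.INTER_CUBIC); save("sidec1.png",a)
p=cv2.imread("pics/top1.png")[:,:,::-1].copy()
cc,cy,s1,s2=cass(p,box=(325,205,365,235)); print("cass",Rd.T@(cc-O),cy-Y,s1,s2)
E
```

```text
clock: 3.2
position: [0.458, -0.0534, 0.0833]
ee_rot: [-0.056, 0.998, -0.0, -0.001]
ft_force: [-0.2, -0.4, 0.2]
grip_width: 0.298
grasp_force: 0.0
t 3.20 dock [-86.2 -18.1] z 83.3 y-ang off 0.06 deg F dock [-0.27 -0.35] 0.19 w 0.30
units [-0.01 -0.06  1.07] az 0.01Traceback (most recent call last):
  File "<stdin>", line 7, in <module>
  File "h.py", line 18, in cass
    c=max(cv2.findContours(k,cv2.RETR_EXTERNAL,cv2.CHAIN_APPROX_NONE)[0],key=cv2.contourArea)[:,0].astype(float)
      ~~~^^^^^^^^^^^^^^^^^^^^^^^^^^^^^^^^^^^^^^^^^^^^^^^^^^^^^^^^^^^^^^^^^^^^^^^^^^^^^^^^^^^^
ValueError: max() iterable argument is empty
```

View pics/sidec1.png

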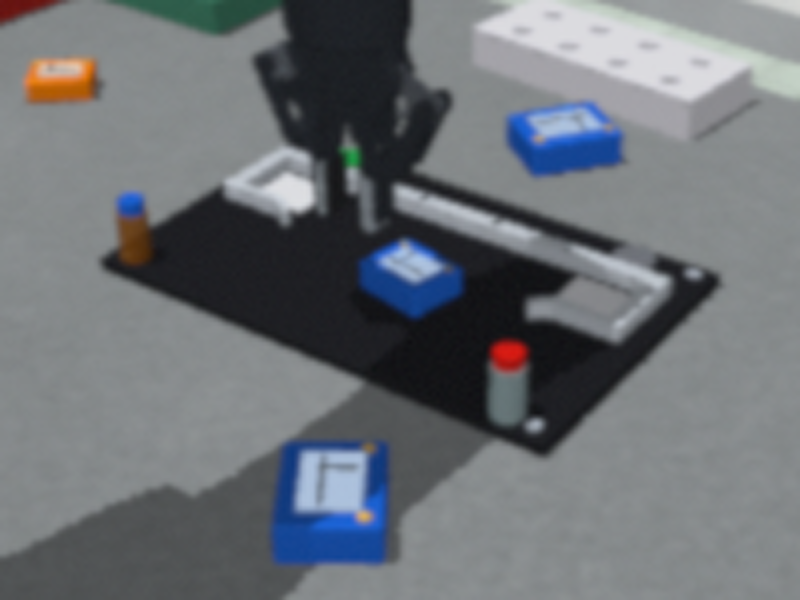

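The close crop shows both slender fingers above the plate on the robot side of the cassette; tips are at crop (320,212) and (372,232), cassette at (410,275). I check the tip height from depth before lowering.

Run:
```python
from h import *
d=np.load("sided1.npy")
v,u=np.mgrid[195:212,296:320]
w=world("side",u.ravel(),v.ravel(),d=d[195:212,296:320].ravel())*1000
q=np.c_[(w[:,:2]-O)@Rd,w[:,2]]
k=(q[:,2]>55)&(q[:,0]<-40)&(q[:,0]>-130)&(abs(q[:,1]+18)<60)
q=q[k]; i=np.argsort(q[:,2])[:40]; print(np.round(q[i][::2]))
print(np.percentile(q,[0,5,50,95,100],axis=0).round())
p=cv2.imread("pics/side1.png")[:,:,::-1].copy()
cc,cy,s1,s2=cass(p,"side",z=.03,box=(305,205,340,232)); print("cass side(top+sides)",Rd.T@(cc-O),cy-Y,s1,s2)
```

```text
[[-84.  -4.  91.]
 [-92.  -4.  92.]
 [-96.  -0.  93.]
 [-95. -37.  93.]
 [-77.  -4.  93.]
 [-90.  -5.  94.]
 [-86.  -5.  95.]
 [-95. -37.  96.]
 [-98. -33.  96.]
 [-97.  -2.  97.]
 [-98. -37.  97.]
 [-83.  -7.  97.]
 [-96.   2.  98.]
 [-93. -38.  98.]
 [-80. -41.  99.]
 [-82.  -6.  99.]
 [-97.  -2.  99.]
 [-92.   8. 100.]
 [-88. -44. 100.]
 [-95. -43. 101.]]
[[-101.  -46.   91.]
 [ -99.  -45.   93.]
 [ -93.  -36.  108.]
 [ -79.   -0.  125.]
 [ -75.    8.  128.]]
cass side(top+sides) [-42.46161937 -28.34932979] -0.23125129360767704 67.32906341552734 81.02534484863281
```

Run:
```python
from h import *
c=manip.get_calibration("side");M=R.from_quat(c["orientation"]).as_matrix()
for x,y,z in[(-97,-45,70),(-75,-45,70),(-86,-38,75),(-86,-38,90),(-86,1,75),(-86,1,90)]:
    w=np.append(O+Rd@np.array([x,y]),z)/1000; r=M.T@(w-c["xyz"]); print((x,y,z),round(c["cx"]-c["fx"]*r[0]/r[2],1),round(c["cy"]+c["fy"]*r[1]/r[2],1),-r[2])
d=np.load("sided1.npy");np.set_printoptions(linewidth=200)
print(d[198:216,308:322].round(3))
p=cv2.imread("pics/side1.png")[:,:,::-1]; print(p[198:216,308:322].max(2))
```

```text
(-97, -45, 70) 314.3 216.5 0.9823416039423218
(-75, -45, 70) 319.7 212.6 0.997598299917352
(-86, -38, 75) 314.7 211.9 0.9911493214074264
(-86, -38, 90) 314.5 206.7 0.9837112582112193
(-86, 1, 75) 302.2 207.3 1.0115336401469521
(-86, 1, 90) 302.0 202.1 1.0040955769507451
[[1.186 1.175 0.964 0.961 0.964 0.964 0.961 0.963 0.966 0.968 0.971 1.156 1.155 1.16 ]
 [1.178 1.176 0.968 0.966 0.965 0.965 0.964 0.962 0.971 0.968 0.975 1.154 1.154 1.154]
 [1.175 1.174 0.969 0.965 0.968 0.965 0.964 0.963 0.967 0.972 0.978 1.163 1.16  1.152]
 [1.169 1.167 0.972 0.966 0.97  0.968 0.963 0.966 0.974 0.976 0.974 1.16  1.159 1.157]
 [1.16  1.163 0.968 0.967 0.971 0.966 0.966 0.966 0.974 0.974 0.979 1.164 1.162 1.156]
 [1.158 1.156 0.972 0.968 0.97  0.969 0.968 0.969 0.975 0.981 1.158 1.16  1.158 1.153]
 [1.154 1.155 0.974 0.971 0.972 0.973 0.97  0.97  0.974 1.154 1.15  1.152 1.153 1.151]
 [1.149 1.149 0.973 0.972 0.977 0.975 0.97  0.973 1.142 1.145 1.149 1.149 1.148 1.148]
 [1.142 1.145 0.975 0.972 0.975 0.977 0.983 1.142 1.142 1.145 1.14  1.14  1.144 1.142]
 [1.138 1.14  1.137 0.978 0.977 0.978 1.14  1.
[... 1100 characters left out ...]
2  89 112 109  81  50  43  47  41  34  35  39  46]
 [ 36  52  88 113 114  91  65  58  58  48  37  36  36  35]
 [ 34  46  79 106 114 103  79  61  51  42  36  34  34  35]
 [ 35  39  59  85  99  89  67  49  39  36  35  36  35  34]
 [ 35  36  43  54  64  56  45  38  37  34  35  36  39  41]
 [ 36  34  35  37  39  39  36  35  36  37  43  58  76  86]
 [ 35  35  35  35  36  34  35  37  46  70 100 119 132 144]
 [ 35  34  36  34  35  37  46  71 103 137 174 185 175 173]
 [ 36  35  35  36  43  70 105 139 175 196 211 219 218 208]
 [ 35  35  39  50  80 130 175 196 207 212 220 226 225 214]
 [ 35  46  66  89 123 163 194 211 214 202 197 207 204 200]
 [ 40  65 105 121 130 150 177 202 213 207 187 183 188 201]]
```

Run:
```python
from h import *
d=np.load("sided1.npy")
for u,v in[(321,215),(325,214),(318,222),(300,232),(312,206),(311,205),(300,203),(301,202),(253,200)]:
    w=world("side",float(u),float(v),d=float(d[v,u]))*1000; print(u,v,np.round(Rd.T@(w[:2]-O)),round(w[2]))
o,_=st()
```

```text
321 215 [-31. -17.] 30
325 214 [-23. -24.] 32
318 222 [-56. -25.] 25
300 232 [-104.   -3.] 12
312 206 [-95. -37.] 96
311 205 [-97. -36.] 100
300 203 [-96.  -0.] 93
301 202 [-97.  -5.] 97
253 200 [-106.  155.] 56
t 3.30 dock [-85.5 -18.4] z 84.3 y-ang off 0.04 deg F dock [ 0.14 -1.17] -0.24 w 0.30
```

```bash
cat >> h.py <<'E'
def tips(x,y,z,show=None):
    p,d=manip.camera("side"); v,u=np.mgrid[140:260,230:400]
    w=world("side",u.ravel(),v.ravel(),d=d[140:260,230:400].ravel())*1000
    q=np.c_[(w[:,:2]-O)@Rd,w[:,2]]
    k=(abs(q[:,0]-x)<20)&(abs(q[:,1]-y)<36)&(q[:,2]>z-25)&(q[:,2]<z+60)&(q[:,2]>13)
    q=q[k]; print("n",len(q),"lowest z",np.sort(q[:,2])[:12].round()); lo=q[q[:,2]<np.sort(q[:,2])[4]+15]
    print("x",np.percentile(lo[:,0],[2,98]).round(),"y",np.percentile(lo[:,1],[2,98]).round())
    if show: save(show,cv2.resize(p[150:270,240:400],(800,600),interpolation=cv2.INTER_CUBIC))
    return p,d
E
python3 -m pendant '[[0,0,0.1,0,0,0,-0.4],[0,0,0.25,0,0,0,-0.4],[0,0,0.4,0,0,0,-0.4],[0,0,0.55,0,0,0,-0.4],[0,0,0.7,0,0,0,-0.4],[0,0,0.8,0,0,0,-0.4],[0,0,0.8,0,0,0,-0.4],[0,0,0.8,0,0,0,-0.4],[0,0,0.8,0,0,0,-0.4],[0,0,0.8,0,0,0,-0.4]]'
python3 - <<'E'
from h import *
o,_=st(); tips(-86,-19,o["position"][2]*1000,"s2.png")
E
```

```text
clock: 4.55
position: [0.4589, -0.0539, 0.0444]
ee_rot: [-0.056, 0.998, 0.0, 0.0]
ft_force: [-0.6, -0.1, -0.6]
grip_width: 0.298
grasp_force: 0.0
t 4.55 dock [-85.4 -18.7] z 44.4 y-ang off 0.01 deg F dock [-0.57 -0.01] -0.63 w 0.30
n 304 lowest z [51. 52. 52. 52. 53. 54. 55. 55. 55. 55. 55. 56.]
x [-99. -76.] y [-46.   6.]
```

View pics/s2.png

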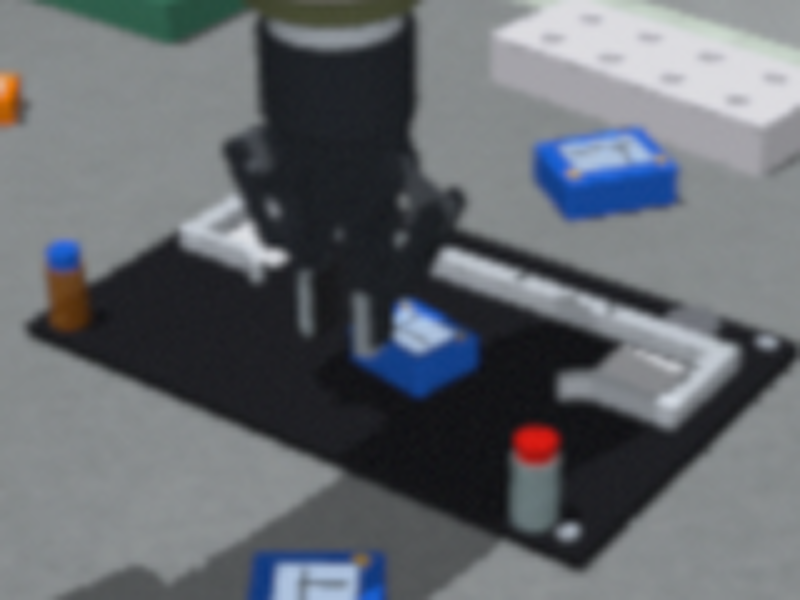

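The picture shows both fingertips at crop (308,333) and (367,352), just robot-side of the cassette (420,345) and still above its top. The depth puts the tips about 7 mm above the TCP height, which disagrees with the stated reach, so I lower in two stages and check each.

```bash
python3 -m pendant '[[0,0,0.05,0,0,0,-0.4],[0,0,0.1,0,0,0,-0.4],[0,0,0.15,0,0,0,-0.4],[0,0,0.2,0,0,0,-0.4],[0,0,0.24,0,0,0,-0.4],[0,0,0.28,0,0,0,-0.4],[0,0,0.28,0,0,0,-0.4],[0,0,0.28,0,0,0,-0.4],[0,0,0.28,0,0,0,-0.4],[0,0,0.28,0,0,0,-0.4]]'
python3 - <<'E'
from h import *
o,_=st(); tips(-86,-19,o["position"][2]*1000,"s3.png")
E
```

```text
clock: 5.85
position: [0.4589, -0.0539, 0.0303]
ee_rot: [-0.056, 0.998, 0.0, 0.0]
ft_force: [0.2, 0.5, -0.6]
grip_width: 0.301
grasp_force: 0.0
t 5.85 dock [-85.5 -18.7] z 30.3 y-ang off 0.01 deg F dock [0.21 0.49] -0.59 w 0.30
n 306 lowest z [14. 38. 39. 39. 39. 40. 40. 40. 40. 41. 41. 41.]
x [-99. -76.] y [-45.   3.]
```

View pics/s3.png

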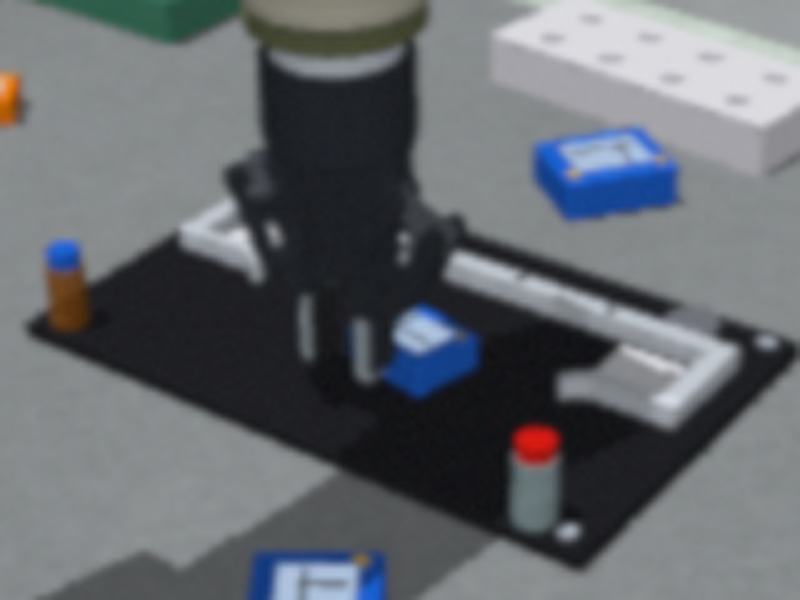

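The tips still show about 8 mm above TCP height, clear of the plate, with no contact force. I lower further in small force-checked steps.

```bash
python3 -m pendant '[[0,0,0.02,0,0,0,-0.4],[0,0,0.04,0,0,0,-0.4],[0,0,0.06,0,0,0,-0.4],[0,0,0.08,0,0,0,-0.4],[0,0,0.10,0,0,0,-0.4],[0,0,0.12,0,0,0,-0.4],[0,0,0.14,0,0,0,-0.4],[0,0,0.14,0,0,0,-0.4],[0,0,0.14,0,0,0,-0.4],[0,0,0.14,0,0,0,-0.4]]'
python3 - <<'E'
from h import *
o,_=st(); tips(-86,-19,o["position"][2]*1000)
E
```

```text
clock: 7.15
position: [0.4589, -0.0539, 0.0232]
ee_rot: [-0.056, 0.998, 0.0, 0.0]
ft_force: [0.0, 0.1, -0.0]
grip_width: 0.296
grasp_force: 0.0
t 7.15 dock [-85.5 -18.7] z 23.2 y-ang off 0.00 deg F dock [0.05 0.07] -0.04 w 0.30
n 298 lowest z [13. 30. 30. 31. 31. 32. 32. 32. 33. 33. 34. 34.]
x [-99. -76.] y [-45.   5.]
```

```bash
python3 -m pendant '[[0,0,0.02,0,0,0,-0.4],[0,0,0.03,0,0,0,-0.4],[0,0,0.04,0,0,0,-0.4],[0,0,0.05,0,0,0,-0.4],[0,0,0.06,0,0,0,-0.4],[0,0,0.07,0,0,0,-0.4],[0,0,0.08,0,0,0,-0.4],[0,0,0.09,0,0,0,-0.4],[0,0,0.1,0,0,0,-0.4],[0,0,0.1,0,0,0,-0.4]]'
python3 - <<'E'
from h import *
o,_=st(); tips(-86,-19,o["position"][2]*1000)
E
```

```text
clock: 8.45
position: [0.4588, -0.0539, 0.0182]
ee_rot: [-0.056, 0.998, 0.0, -0.0]
ft_force: [0.3, -0.3, 0.7]
grip_width: 0.301
grasp_force: 0.0
t 8.45 dock [-85.6 -18.7] z 18.2 y-ang off 0.01 deg F dock [ 0.26 -0.29] 0.67 w 0.30
n 298 lowest z [13. 26. 26. 27. 27. 28. 28. 29. 29. 29. 30. 30.]
x [-99. -76.] y [-44.   7.]
```

```bash
python3 -m pendant '[[0,0,0.02,0,0,0,-0.4],[0,0,0.03,0,0,0,-0.4],[0,0,0.04,0,0,0,-0.4],[0,0,0.05,0,0,0,-0.4],[0,0,0.06,0,0,0,-0.4],[0,0,0.07,0,0,0,-0.4],[0,0,0.08,0,0,0,-0.4],[0,0,0.09,0,0,0,-0.4],[0,0,0.1,0,0,0,-0.4],[0,0,0.1,0,0,0,-0.4]]'
python3 - <<'E'
from h import *
o,_=st(); p,d=tips(-86,-19,o["position"][2]*1000)
E
```

```text
clock: 9.75
position: [0.4587, -0.0539, 0.0131]
ee_rot: [-0.056, 0.998, 0.0, -0.0]
ft_force: [1.0, -0.6, -0.4]
grip_width: 0.303
grasp_force: 0.0
t 9.75 dock [-85.6 -18.7] z 13.1 y-ang off 0.01 deg F dock [ 0.94 -0.74] -0.44 w 0.30
n 292 lowest z [20. 21. 22. 22. 23. 23. 23. 23. 23. 24. 24. 24.]
x [-99. -76.] y [-45.   5.]
```

```bash
python3 -m pendant '[[0,0,0.04,0,0,0,-0.4],[-0.05,0,0.08,0,0,0,-0.4],[-0.15,0,0.08,0,0,0,-0.4],[-0.24,0,0.08,0,0,0,-0.4],[-0.32,0,0.08,0,0,0,-0.4],[-0.4,0,0.08,0,0,0,-0.4],[-0.48,0,0.08,0,0,0,-0.4],[-0.56,0,0.08,0,0,0,-0.4],[-0.64,0,0.08,0,0,0,-0.4],[-0.7,0,0.08,0,0,0,-0.4]]'
python3 - <<'E'
from h import *
o,_=st(); p,d=tips(-51,-19,o["position"][2]*1000,"s4.png")
E
```

```text
clock: 11.05
position: [0.4938, -0.0499, 0.0092]
ee_rot: [-0.056, 0.998, 0.0, -0.0]
ft_force: [-1.9, -0.8, 0.8]
grip_width: 0.303
grasp_force: 0.7
t 11.05 dock [-50.3 -18.7] z 9.2 y-ang off 0.01 deg F dock [-1.95 -0.58] 0.81 w 0.30
n 312 lowest z [13. 13. 14. 14. 15. 15. 16. 16. 17. 17. 17. 17.]
x [-63. -35.] y [-44.   2.]
```

View pics/s4.png

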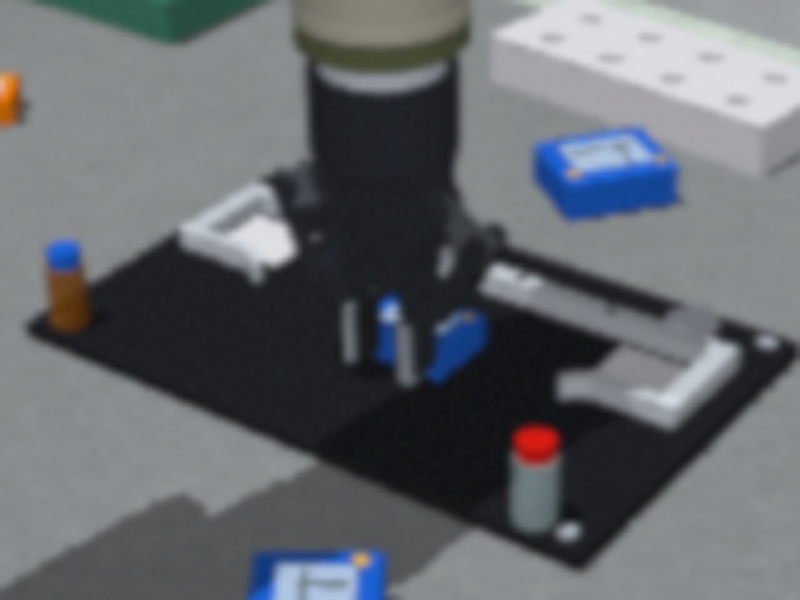

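Both fingertips are on the cassette's robot-side face (crop 350,360 and 408,380), the cassette (460,345) is square to them and the push force is 2 N. I carry on towards the rail.

```bash
python3 -m pendant '[[-0.08,0,0,0,0,0,-0.4],[-0.17,0,0,0,0,0,-0.4],[-0.27,0,0,0,0,0,-0.4],[-0.37,0,0,0,0,0,-0.4],[-0.47,0,0,0,0,0,-0.4],[-0.57,0,0,0,0,0,-0.4],[-0.66,0,0,0,0,0,-0.4],[-0.73,0,0,0,0,0,-0.4],[-0.79,0,0,0,0,0,-0.4],[-0.82,0,0,0,0,0,-0.4]]'; python3 -m pendant '[[-0.01,0,0,0,0,0,-0.4],[-0.02,0,0,0,0,0,-0.4],[-0.03,0,0,0,0,0,-0.4],[-0.04,0,0,0,0,0,-0.4],[-0.05,0,0,0,0,0,-0.4],[-0.06,0,0,0,0,0,-0.4],[-0.07,0,0,0,0,0,-0.4],[-0.07,0,0,0,0,0,-0.4],[-0.07,0,0,0,0,0,-0.4],[-0.07,0,0,0,0,0,-0.4]]'
python3 - <<'E'
from h import *
o,_=st(); p,d=tips(-6,-19,o["position"][2]*1000,"s5.png")
cc,cy,s1,s2=cass(p,"side",z=.02,box=(325,195,350,225)); print("blue",Rd.T@(cc-O),cy-Y,s1,s2)
E
```

```text
clock: 12.35
position: [0.5345, -0.0453, 0.0092]
ee_rot: [-0.056, 0.998, 0.0, 0.0]
ft_force: [-0.0, -0.1, 1.2]
grip_width: 0.299
grasp_force: 0.6
clock: 13.6
position: [0.5379, -0.045, 0.0092]
ee_rot: [-0.056, 0.998, 0.0, 0.0]
ft_force: [-0.0, 0.2, -0.4]
grip_width: 0.301
grasp_force: 0.0
t 13.60 dock [ -6.  -18.7] z 9.2 y-ang off 0.01 deg F dock [-0.02  0.21] -0.41 w 0.30
n 306 lowest z [13. 13. 13. 14. 14. 14. 14. 14. 16. 16. 17. 17.]
x [-19.  12.] y [-44.  -1.]
blue [ 24.6876704  -40.83537275] -1.0807890952776211 25.271106719970703 64.768310546875
```

View pics/s5.png

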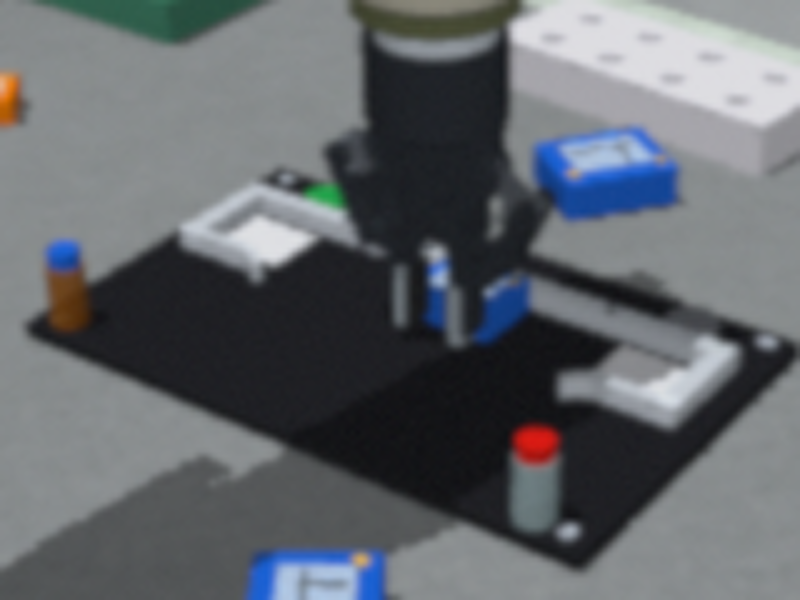

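The cassette is near the rail (crop 500,305), still square to the fingers, and the force shows no rail contact yet. I creep on until the force rises.

```bash
python3 -m pendant '[[-0.01,0,0,0,0,0,-0.4],[-0.015,0,0,0,0,0,-0.4],[-0.02,0,0,0,0,0,-0.4],[-0.025,0,0,0,0,0,-0.4],[-0.03,0,0,0,0,0,-0.4],[-0.035,0,0,0,0,0,-0.4],[-0.04,0,0,0,0,0,-0.4],[-0.045,0,0,0,0,0,-0.4],[-0.05,0,0,0,0,0,-0.4],[-0.05,0,0,0,0,0,-0.4]]'
python3 - <<'E'
from h import *
o,_=st(); p,d=manip.camera("side")
v,u=np.mgrid[190:225,318:350]; w=world("side",u.ravel(),v.ravel(),d=d[190:225,318:350].ravel())*1000
h=cv2.cvtColor(p,cv2.COLOR_RGB2HSV)[190:225,318:350].reshape(-1,3)
b=(h[:,0]>100)&(h[:,0]<126)&(h[:,1]>110); q=np.c_[(w[:,:2]-O)@Rd,w[:,2]][b]
print(len(q),np.percentile(q,[1,5,50,95,99],axis=0).round(1))
E
```

```text
clock: 14.9
position: [0.5392, -0.0448, 0.009]
ee_rot: [-0.056, 0.998, 0.0, -0.001]
ft_force: [-7.4, -0.4, 5.9]
grip_width: 0.301
grasp_force: 3.7
t 14.90 dock [ -4.6 -18.7] z 9.0 y-ang off -0.01 deg F dock [-7.35  0.39] 5.94 w 0.30
154 [[-18.5 -47.4   8.8]
 [-15.2 -45.5   9.7]
 [ 11.9 -41.1  22.9]
 [ 41.8  -3.4  41.6]
 [ 47.2   6.9  67.5]]
```

Force rose to 7 N at TCP x = -4.6 mm against the -5 mm predicted, so the cassette is flush at the rail with both fingers on it. Now I back off, lift, and cross to its -y end.

```bash
python3 -m pendant '[[0.1,0,0,0,0,0,-0.4],[0.25,0,0,0,0,0,-0.4],[0.35,0,-0.1,0,0,0,-0.4],[0.35,0,-0.4,0,0,0,-0.4],[0.35,0,-0.8,0,0,0,-0.4],[0.35,-0.1,-1.1,0,0,0,-0.4],[0.2,-0.5,-1.2,0,0,0,-0.4],[-0.1,-0.9,-1.2,0,0,0,-0.4],[-0.4,-1.2,-1.2,0,0,0,-0.4],[-0.6,-1.45,-1.2,0,0,0,-0.4]]'
python3 - <<'E'
from h import *
go(26,-90,9)
p,d=manip.camera("side"); save("s6.png",cv2.resize(p[150:270,240:400],(800,600),interpolation=cv2.INTER_CUBIC))
v,u=np.mgrid[180:225,300:345]; w=world("side",u.ravel(),v.ravel(),d=d[180:225,300:345].ravel())*1000
h=cv2.cvtColor(p,cv2.COLOR_RGB2HSV)[180:225,300:345].reshape(-1,3)
b=(h[:,0]>100)&(h[:,0]<126)&(h[:,1]>110); q=np.c_[(w[:,:2]-O)@Rd,w[:,2]][b]
print(len(q),np.percentile(q,[1,5,50,95,99],axis=0).round(1))
E
```

```text
clock: 16.2
position: [0.579, -0.1143, 0.0698]
ee_rot: [-0.056, 0.998, -0.0, 0.0]
ft_force: [-0.4, 0.5, -0.2]
grip_width: 0.304
grasp_force: 0.0
t 16.20 dock [ 27.2 -92.2] z 69.8 y-ang off -0.00 deg F dock [-0.34  0.52] -0.18 w 0.30
units [0.03 0.04 1.22] az -0.0
271 [[  2.1 -44.7   8.5]
 [  3.8 -43.6   9.4]
 [  9.3 -22.1  22.7]
 [ 45.   10.4  30.8]
 [ 79.3  31.   31.5]]
```

View pics/s6.png

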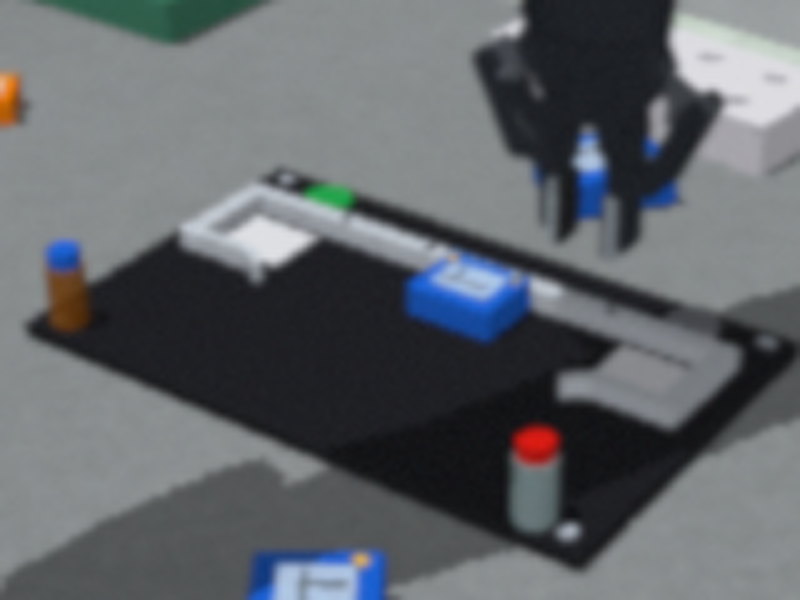

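The cassette lies flush along the rail (crop 467,295), between the pockets, its -y end at dock y ≈ -45. The fingers hang clear at its -y side, so I lower there.

```bash
python3 -m pendant '[[0,0,0.15,0,0,0,-0.4],[0,0,0.35,0,0,0,-0.4],[0,0,0.55,0,0,0,-0.4],[0,0,0.75,0,0,0,-0.4],[0,0,0.9,0,0,0,-0.4],[0,0,1.0,0,0,0,-0.4],[0,0,1.1,0,0,0,-0.4],[0,0,1.16,0,0,0,-0.4],[0,0,1.2,0,0,0,-0.4],[0,0,1.2,0,0,0,-0.4]]'
python3 - <<'E'
from h import *
go(27,71,9)
E
```

```text
clock: 17.5
position: [0.5782, -0.1134, 0.0092]
ee_rot: [-0.056, 0.998, 0.0, 0.0]
ft_force: [-0.8, 0.2, 0.2]
grip_width: 0.298
grasp_force: 0.0
t 17.50 dock [ 26.5 -91.2] z 9.2 y-ang off 0.01 deg F dock [-0.81  0.32] 0.18 w 0.30
units [-0.01  3.24  0.  ] az 0.0
```

```bash
python3 -m pendant '[[0,0.06,0,0,0,0,-0.4],[0,0.14,0,0,0,0,-0.4],[0,0.23,0,0,0,0,-0.4],[0,0.32,0,0,0,0,-0.4],[0,0.41,0,0,0,0,-0.4],[0,0.5,0,0,0,0,-0.4],[0,0.6,0,0,0,0,-0.4],[0,0.7,0,0,0,0,-0.4],[0,0.8,0,0,0,0,-0.4],[0,0.88,0,0,0,0,-0.4]]'
python3 - <<'E'
from h import *
go(27,71,9)
p,d=manip.camera("side"); save("s7.png",cv2.resize(p[150:270,240:400],(800,600),interpolation=cv2.INTER_CUBIC))
E
```

```text
clock: 18.75
position: [0.5732, -0.0693, 0.0092]
ee_rot: [-0.056, 0.998, 0.0, 0.0]
ft_force: [0.5, -1.2, 0.1]
grip_width: 0.301
grasp_force: 0.3
t 18.75 dock [ 26.5 -46.9] z 9.2 y-ang off 0.01 deg F dock [ 0.38 -1.27] 0.12 w 0.30
units [-0.01  2.36  0.  ] az 0.0
```

View pics/s7.png

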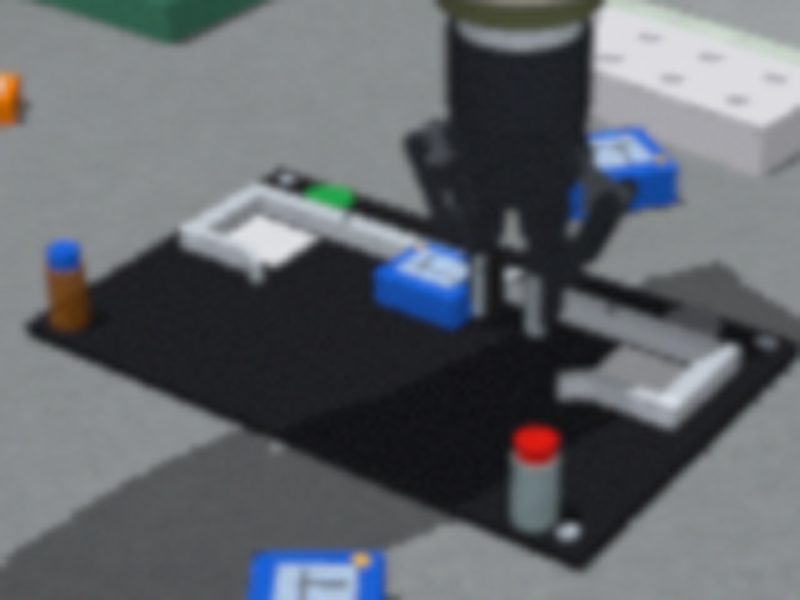

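The cassette (crop 425,285) slides along the rail ahead of the finger, still flush, at about 1 N. I continue, with numeric checks of its pose.

```bash
cat >> h.py <<'E'
def face():
    p,d=manip.camera("side"); v,u=np.mgrid[175:225,270:345]; w=world("side",u.ravel(),v.ravel(),d=d[175:225,270:345].ravel())*1000
    h=cv2.cvtColor(p,cv2.COLOR_RGB2HSV)[175:225,270:345].reshape(-1,3)
    q=np.c_[(w[:,:2]-O)@Rd,w[:,2]]
    b=(h[:,0]>100)&(h[:,0]<126)&(h[:,1]>110)&(abs(q[:,0]-28)<45)&(q[:,2]<40); q=q[b]
    f=q[(q[:,2]>13)&(q[:,2]<26)&(q[:,0]<18)]
    k=np.polyfit(f[:,1],f[:,0],1) if len(f)>9 else None
    print("face n",len(f),"x=%.3f*y+%.1f"%tuple(k) if k is not None else "","x mid",np.median(f[:,0]).round(1),"y range",np.percentile(q[:,1],[2,98]).round(1),"z top",np.percentile(q[:,2],95).round(1))
E
python3 -m pendant '[[0,0.08,0,0,0,0,-0.4],[0,0.18,0,0,0,0,-0.4],[0,0.28,0,0,0,0,-0.4],[0,0.38,0,0,0,0,-0.4],[0,0.48,0,0,0,0,-0.4],[0,0.58,0,0,0,0,-0.4],[0,0.68,0,0,0,0,-0.4],[0,0.78,0,0,0,0,-0.4],[0,0.88,0,0,0,0,-0.4],[0,0.96,0,0,0,0,-0.4]]'
python3 - <<'E'
from h import *
go(27,71,9); face()
E
```

```text
clock: 20.05
position: [0.5679, -0.0216, 0.0092]
ee_rot: [-0.056, 0.998, 0.0, 0.0]
ft_force: [0.5, -1.2, 0.2]
grip_width: 0.299
grasp_force: 0.3
t 20.05 dock [26.5  1.2] z 9.2 y-ang off 0.01 deg F dock [ 0.37 -1.23] 0.25 w 0.30
units [-0.01  1.4   0.  ] az 0.0
face n 74 x=-0.097*y+11.4 x mid 5.6 y range [26.  81.2] z top 31.6
```

Run:
```python
from h import *
p,d=manip.camera("side"); v,u=np.mgrid[175:225,270:345]; w=world("side",u.ravel(),v.ravel(),d=d[175:225,270:345].ravel())*1000
h=cv2.cvtColor(p,cv2.COLOR_RGB2HSV)[175:225,270:345].reshape(-1,3)
q=np.c_[(w[:,:2]-O)@Rd,w[:,2]]
b=(h[:,0]>100)&(h[:,0]<126)&(h[:,1]>110)&(abs(q[:,0]-28)<45)&(q[:,2]<40)
for y in range(28,84,6):
    f=q[b&(q[:,2]>13)&(q[:,2]<24)&(abs(q[:,1]-y)<3)]; print(y,len(f),np.sort(f[:,0]).round(1))
t=q[(abs(q[:,2]-30)<3)&(abs(q[:,0]-28)<26)&(q[:,1]>20)&(q[:,1]<86)]
print("top",rect(t[:,:2]/1000),np.percentile(t,[2,50,98],axis=0))
p,d=manip.camera("top"); 
m=cass(p,box=(275,165,400,230)); print("topcam",Rd.T@(m[0]-O),m[1]-Y,m[2:])
save("t8.png",cv2.resize(p[150:250,270:400],(780,600),interpolation=cv2.INTER_CUBIC))
```

```text
28 15 [ 3.   5.4  5.8  7.6  7.6 10.  10.5 12.3 12.4 14.1 16.8 17.  17.4 21.8
 22.5]
34 5 [3.2 5.1 5.9 6.6 6.8]
40 7 [1.4 4.8 5.2 5.4 6.4 6.6 8. ]
46 5 [3.8 4.2 4.8 6.3 6.6]
52 5 [4.1 4.3 5.2 6.  6.2]
58 6 [5.6 5.6 6.1 6.2 6.5 7.6]
64 6 [ 5.1  5.2  5.2  5.2  5.6 59.5]
70 7 [-1.4  4.6  4.8  5.   5.   5.2  6.2]
76 6 [ 3.4  4.8  5.   6.  60.5 61.6]
82 2 [5.7 6.2]
top (array([25.6465416 , 51.31620026]), np.float64(0.017167925446465615), 44.3176383972168, 61.17925262451172) [[ 4.0982918  26.09763575 27.85141554]
 [18.98461784 55.92563134 30.34626693]
 [46.2097089  79.82716613 32.2739358 ]]Traceback (most recent call last):
  File "<stdin>", line 11, in <module>
  File "h.py", line 18, in cass
    c=max(cv2.findContours(k,cv2.RETR_EXTERNAL,cv2.CHAIN_APPROX_NONE)[0],key=cv2.contourArea)[:,0].astype(float)
      ~~~^^^^^^^^^^^^^^^^^^^^^^^^^^^^^^^^^^^^^^^^^^^^^^^^^^^^^^^^^^^^^^^^^^^^^^^^^^^^^^^^^^^^
ValueError: max() iterable argument is empty
```

The face is at x ≈ 5.5 mm over its whole length, so it is still flush (the slope came from end-face points). I continue into the pocket.

```bash
python3 -m pendant '[[0,0.08,0,0,0,0,-0.4],[0,0.18,0,0,0,0,-0.4],[0,0.28,0,0,0,0,-0.4],[0,0.38,0,0,0,0,-0.4],[0,0.48,0,0,0,0,-0.4],[0,0.58,0,0,0,0,-0.4],[0,0.68,0,0,0,0,-0.4],[0,0.78,0,0,0,0,-0.4],[0,0.88,0,0,0,0,-0.4],[0,0.96,0,0,0,0,-0.4]]'; python3 -m pendant '[[0,0.05,0,0,0,0,-0.4],[0,0.1,0,0,0,0,-0.4],[0,0.15,0,0,0,0,-0.4],[0,0.19,0,0,0,0,-0.4],[0,0.23,0,0,0,0,-0.4],[0,0.26,0,0,0,0,-0.4],[0,0.29,0,0,0,0,-0.4],[0,0.32,0,0,0,0,-0.4],[0,0.34,0,0,0,0,-0.4],[0,0.36,0,0,0,0,-0.4]]'
python3 - <<'E'
from h import *
go(27,71,9); face()
E
```

```text
clock: 21.45
position: [0.5625, 0.0261, 0.0092]
ee_rot: [-0.056, 0.998, 0.0, 0.0]
ft_force: [0.1, -0.5, 1.2]
grip_width: 0.302
grasp_force: 0.5
clock: 22.7
position: [0.5605, 0.0436, 0.0092]
ee_rot: [-0.056, 0.998, 0.0, 0.0]
ft_force: [0.4, -1.4, 1.0]
grip_width: 0.297
grasp_force: 0.6
t 22.70 dock [26.4 66.8] z 9.2 y-ang off 0.00 deg F dock [ 0.25 -1.44] 1.01 w 0.30
units [-0.01  0.08  0.  ] az 0.0
face n 46 x=-0.097*y+17.9 x mid 6.2 y range [ 91.8 143.2] z top 31.6
```

```bash
python3 -m pendant '[[0,0.015,0,0,0,0,-0.4],[0,0.03,0,0,0,0,-0.4],[0,0.04,0,0,0,0,-0.4],[0,0.05,0,0,0,0,-0.4],[0,0.06,0,0,0,0,-0.4],[0,0.07,0,0,0,0,-0.4],[0,0.08,0,0,0,0,-0.4],[0,0.085,0,0,0,0,-0.4],[0,0.09,0,0,0,0,-0.4],[0,0.09,0,0,0,0,-0.4]]'; python3 -c "
from h import *
st(); face()"
```

```text
clock: 24.0
position: [0.56, 0.0481, 0.0092]
ee_rot: [-0.056, 0.998, 0.0, 0.0]
ft_force: [0.1, -0.9, 0.6]
grip_width: 0.3
grasp_force: 0.5
t 24.00 dock [26.5 71.3] z 9.2 y-ang off 0.01 deg F dock [-0.04 -0.88] 0.6 w 0.30
face n 43 x=-0.077*y+16.0 x mid 6.1 y range [ 96.8 148.4] z top 31.5
```

```bash
python3 -m pendant '[[0,0.01,0,0,0,0,-0.4],[0,0.015,0,0,0,0,-0.4],[0,0.02,0,0,0,0,-0.4],[0,0.025,0,0,0,0,-0.4],[0,0.03,0,0,0,0,-0.4],[0,0.035,0,0,0,0,-0.4],[0,0.04,0,0,0,0,-0.4],[0,0.045,0,0,0,0,-0.4],[0,0.05,0,0,0,0,-0.4],[0,0.05,0,0,0,0,-0.4]]'; python3 -c "
from h import *
st(); face()"
```

```text
clock: 25.3
position: [0.5599, 0.049, 0.0093]
ee_rot: [-0.055, 0.998, -0.001, 0.0]
ft_force: [0.6, -6.7, 1.0]
grip_width: 0.3
grasp_force: 3.8
t 25.30 dock [26.5 72.2] z 9.3 y-ang off -0.07 deg F dock [-0.18 -6.68] 0.98 w 0.30
face n 43 x=-0.092*y+17.6 x mid 6.2 y range [ 95.8 148.8] z top 31.1
```

Force rose to 6.7 N at the end-stop position. I back off, lift clear and verify from above.

```bash
python3 -m pendant '[[0,-0.1,0,0,0,0,-0.4],[0,-0.3,0,0,0,0,-0.4],[0,-0.6,0,0,0,0,-0.4],[0,-0.7,-0.2,0,0,0,-0.4],[0,-0.7,-0.7,0,0,0,-0.4],[0,-0.7,-1.4,0,0,0,-0.4],[0,-1.0,-2.2,0,0,0,-0.4],[0,-1.8,-2.6,0,0,0,-0.4],[0,-2.8,-2.8,0,0,0,-0.4],[0,-3.8,-2.8,0,0,0,-0.4]]'; python3 -m pendant '[[0,-0.8,0,0,0,0,-0.4],[0,-1.6,0,0,0,0,-0.4],[0,-2.2,0,0,0,0,-0.4],[0,-2.6,0,0,0,0,-0.4],[0,-2.6,0,0,0,0,-0.4],[0,-2.6,0,0,0,0,-0.4],[0,-2.6,0,0,0,0,-0.4],[0,-2.6,0,0,0,0,-0.4],[0,-2.6,0,0,0,0,-0.4],[0,-2.6,0,0,0,0,-0.4]]'
python3 - <<'E'
from h import *
st(); face()
p,d=manip.camera("side"); a=p[150:250,240:400]
t,_=manip.camera("top"); 
save("fin.png",np.hstack([cv2.resize(a,(400,300),interpolation=cv2.INTER_CUBIC),cv2.resize(t[165:225,265:345],(400,300),interpolation=cv2.INTER_CUBIC)]))
try:
    m=cass(t,box=(275,165,330,230)); print("topcam",Rd.T@(m[0]-O),m[1]-Y,m[2:])
except Exception as e: print(e)
v,u=np.mgrid[165:225,250:330]; w=world("side",u.ravel(),v.ravel(),d=d[165:225,250:330].ravel())*1000
q=np.c_[(w[:,:2]-O)@Rd,w[:,2]]; k=q[(q[:,2]>27)&(q[:,2]<35)&(abs(q[:,0]-28)<40)&(abs(q[:,1]-125)<50)]
print(np.percentile(k,[2,50,98],axis=0).round(1))
E
```

```text
clock: 26.6
position: [0.5817, -0.1398, 0.1512]
ee_rot: [-0.056, 0.998, 0.0, 0.001]
ft_force: [0.6, 0.3, -0.2]
grip_width: 0.299
grasp_force: 0.0
clock: 27.85
position: [0.5956, -0.2673, 0.1492]
ee_rot: [-0.056, 0.998, 0.0, 0.0]
ft_force: [0.3, 0.8, -1.1]
grip_width: 0.3
grasp_force: 0.0
t 27.85 dock [  26.5 -246.1] z 149.2 y-ang off 0.02 deg F dock [0.37 0.75] -1.12 w 0.30
face n 45 x=-0.031*y+10.4 x mid 6.2 y range [ 94.4 149.3] z top 31.3
topcam [ 26.49111865 123.54964156] -0.04952563219594176 (44.81480026245117, 55.6634521484375)
[[  3.8  98.3  27.4]
 [ 23.3 122.1  30.3]
 [ 46.7 150.6  32.6]]
```

View pics/fin.png

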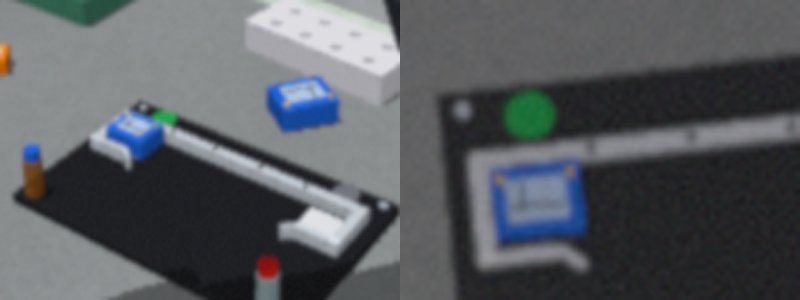

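The last picture shows the cassette in the green-tag pocket against rail and end stop (top half-crop 540,200), vials and bench undisturbed. A numeric edge check of its squareness before hand-in:

Run:
```python
from h import *
B=np.mean([manip.camera("top")[0].astype(float) for _ in range(6)],axis=0)
s=B[:,:,2]-B[:,:,0]  # blue minus red
x0,y0=265,165
def cross(line,th):   # first upward crossing, subpixel
    i=np.where((line[:-1]<th)&(line[1:]>=th))[0]
    return None if len(i)==0 else i[0]+(th-line[i[0]])/(line[i[0]+1]-line[i[0]])
th=45
far=np.array([(c,185+cross(s[185:215,c],th)) for c in range(285,381-0) if c<301 and cross(s[185:215,c],th) is not None])
near=np.array([(c,224-cross(s[185:225,c][::-1],th)) for c in range(286,301) if cross(s[185:225,c][::-1],th) is not None])
L=np.array([(275+cross(s[r,275:300],th),r) for r in range(200,211) if cross(s[r,275:300],th) is not None])
Rr=np.array([(315-cross(s[r,275:316][::-1],th),r) for r in range(199,210) if cross(s[r,275:316][::-1],th) is not None])
for n,e in(("far",far),("near",near),("left",L),("right",Rr)):
    w=world("top",e[:,0],e[:,1],z=.03)[:,:2]*1000; q=(w-O)@Rd
    i,j=(1,0) if n in("far","near") else (0,1)
    k=np.polyfit(q[:,i],q[:,j],1); r=q[:,j]-np.polyval(k,q[:,i]); g=abs(r)<1.5
    k=np.polyfit(q[g,i],q[g,j],1); print(n,len(e),g.sum(),"slope %.3f"%k[0],"at %.1f"%np.median(q[g,j]))
# rail far edge (bright->dark) slope, cols 305..370
gb=B.mean(2); e=[]
for c in range(305,366):
    col=gb[165:215,c]; t=(col.max()+35)/2; i=cross(-col[::-1]*-1,t)
    if i is not None: e.append((c,214-i))
e=np.array(e); q=(world("top",e[:,0],e[:,1],z=.022)[:,:2]*1000-O)@Rd
g=abs(q[:,0]-np.median(q[:,0]))<6; k=np.polyfit(q[g,1],q[g,0],1); print("rail inner edge",g.sum(),"slope %.3f at %.1f"%(k[0],np.median(q[g,0])))
```

```text
far 16 16 slope 0.018 at 50.6
near 15 15 slope 0.022 at 4.7
left 11 7 slope -0.040 at 151.7
right 11 11 slope 0.013 at 96.9
rail inner edge 61 slope 0.002 at 49.3
```

```bash
python3 -c "
from workcell import manip
print(manip.hand_in())"
```

```text
the job is handed in; nothing more can be done
None
```

I pushed the blue cassette flush to the rail and slid it into the green-tag (+y) pocket against the end stop. The final images put its edges within about 1.5 mm of the rail and stop faces. I then withdrew the arm clear and handed the job in at about 28 s of the 54 s allowed.

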